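# Bleed the dispensing machine's air reservoir

### The job

Bleed the air reservoir of the dispensing machine: unscrew the small knurled lock nut on its bleed valve (counter-clockwise seen from above) until it is fully backed off, then gently press the freed valve pin in all the way, hold it open for two seconds, and let it spring back. Pushing the pin with more than 15 N bends it; leave the nut backed off, and do not disturb the bottles, the brush or the emergency stop.

Things in the scene. Friction and masses are not known exactly. Their poses are not given: they have to be found in the camera images.
- reservoir: Blue air reservoir bolted to the white deck: cylinder 100 mm in diameter, 200 mm long (241 mm over its end fittings), lying along its own y axis on two dark saddles (feet reach 65 mm either side). Origin on the deck under its middle, z up. Tank top at 112 mm; the bleed valve stands upright on top of it, on a boss at x = 0, y = +40 mm. Nothing on the tank but the valve stands above 120 mm.
- boss_top (a point): Middle of the top of the dark 30 mm boss, 120 mm above the deck, on the upright axis of the bleed valve. Nominal heights above this point: brass hexagon (18 mm across) to 8 mm, steel stem (11 mm thick) to 26 mm, lock nut 26 to 36 mm when down, pin tip 46 mm. The valve is screwed in more or less deep: all of these lie up to 4 mm higher or lower together, and this is not measured.
- nut (a joint): Turn of the brass knurled lock nut (15 mm diameter, 10 mm tall, red dash on top), rad: 0 down, growing counter-clockwise from above; starts at 0 to 0.35, hard stop at 4.4. It climbs the pin's quick thread, 5 mm a turn (3.5 mm at the stop), stiff (0.03 N m), stays where left. It rides on the pin and lands on the stem: the pin can go down only as far as the nut has climbed.
- pin (a joint): Steel valve pin (6 mm, rounded tip) out of the nut's middle, 10 mm above the nut when that is down, 6.5 mm when it is at its stop. Value: how far it is pressed in, m, 0 up to 0.0035 (hard stop). Spring: pushes back with 3 N at once, 6.8 N at 2.5 mm (well open from there), 8.3 N at 3.5 mm, and returns it.
- bottle_green: Upside-down white granule bottle with a green collar, 159 mm tall, 72 mm over its foot, standing loose. Origin: centre of its foot. Leave it alone.
- bottle_orange: The same with an orange collar. Leave it alone.
- brush: Flat hand brush with a wooden handle, lying loose on the deck beyond the reservoir. Leave it alone.
- estop (a joint): Red emergency stop button (36 mm) in a yellow ring (52 mm) on the deck, about 22 mm tall: how far it is pressed, m (0 up). Never press it.
Things that resemble listed ones, but are neither listed nor needed, are in the scene too. Of the things that look like the part that bears estop, the smallest one is meant.

How it is judged:
By the outcome, as a careful person would: the job done as asked, in the order asked, and still so for the second after the job is handed in, with the robot touching nothing.
It also fails if it takes over 72 s, if anything falls off the work surface, if the arm or the gripper's body presses on something with over 40 N, if the wrist force passes 120 N, or if a joint passes its speed limit or range.

### The arm

A 6-joint arm with a two-finger parallel gripper is mounted at the origin on the work surface. World frame = base frame: x ahead of the robot, y to its left, z up, the work surface at z = 0. Lengths are in m, angles in rad, forces in N, time in s.
With the tool pointing down it reaches from about 0.35 to 0.775 m from the base axis. Payload 7.3 kg.
Tool frame: the origin (TCP) lies at the very end of the fingers, on their centre line; the grasp point (between the pads) lies 19 mm behind it; z points along the fingers, y is the line along which they close (so a half turn about z gives the same grasp; the last joint's range is limited). The gripper opens to 92 mm and grips with 3 to 60 N. Pads are 19 mm wide; open, the fingers measure 130 mm over their backs; the gripper's body (75 mm by 190 mm) begins 47 mm behind the grasp point.
Start: joints at [1.061, 0.342, 1.524, -0, 1.275, -0.146], TCP at [0.187, 0.491, 0.227] pointing down, gripper open.
Joint ranges: [-2.53, 2.53], [-0.77, 2.02], [0.04, 2.7], [-1, 4.14], [0.28, 2.66], [-3.11, 3.11]. Speed limits (rad/s): [2.57, 2.57, 3.14, 3.14, 3.14, 3.14].

### API

Orientations are given as [roll, pitch, yaw] about the fixed x, y, z axes, in that order (R = Rz(yaw) Ry(pitch) Rx(roll)).
In Python, from cell import robot gives the robot as it stands.
- The arm moves only by the tool apply_moves, never from a script. Its argument "motion" is text: rows parted by semicolons, each of 7 numbers parted by spaces: the opening in per cent of the stroke, from 0 (shut) to 100 (fully open), then the shift along the tool's x, y, z in cm, then the turn, a rotation vector about the tool's x, y, z in rad. A call has 1 to 20 rows; each row shifts and turns the commanded pose from where the row before left it, along the tool's axes as they then stand; what a row does not reach is not made up. A row lasts 1/8 s, in which the tool goes at most 62.5 mm and 10.7 degrees, less where a joint would pass 70% of its speed; a pose out of reach is approached as far as the arm can. A call with a gripper value outside its range is refused whole. The fingers move at their own pace and stop on an object; "force" is the grip in N (left out, the last holds). Time passes only in rows, so rows that do not move let the fingers close. It gives the time, the measured TCP pose, the force, the opening and the grip force at its end, in the units of the state.
- robot.observe(): the state, without advancing time (a new reading comes with each control period).
- robot.read_camera(name): name is "scene" or "top" or "wrist"; returns a dict with "img" (420x560x3 uint8, red, green, blue), "fovy" (degrees; the focal length in pixels is half the picture's height over the tangent of half this angle, whatever the lens; pixels are square), "cx", "cy" (the principal point, pixels), "k1" (the pictures are not rectified: a ray, as slopes to the right and down, at radius r is drawn at 1 + k1 r^2 times it, then the intrinsics apply), "R" (3x3) and "t" (3): a world point X has camera coordinates R X + t; the wrist camera has in their place "hand_eye" (4x4, takes a point from camera to tool coordinates, whose origin is the TCP and whose axes are the flange's). Camera axes: x right, y down, z forward; pixel columns grow to the right and rows downward; lengths in m; the calibration is good to about 2 mm. A picture is of the moment at which its call begins: read the wrist's pose just before it. There is no depth.
- robot.hand_in(): hands the job in; it is judged then, once.
Trained networks look in a picture, given as the dict that the camera call returned (one of the last four; its "shot" number tells which), for a name from the list of things; names that differ only in an ending like _2 or _b are one class to them, and where a whole thing is asked for, a point or a joint stands for the part that bears it (a point fixed in the world has none). Each returns a list of dicts, best first, with "score" (0 to 1); they miss things now and then, are a little off and sometimes report something else, mostly with a low value. They report only what shows in the picture. A call takes as long as a camera call. They do not tell look-alikes from the thing itself.
- robot.search_frame(target, picture): "centre" ([x, y, z] in m, in world coordinates, good to about 4 mm: the middle of the surface that is visible of it).
- robot.trace(target, picture): "pixels" (420x560 bool, what is visible of it).
The state is a dict: "time": time; "qpos": joint angles; "qvel": joint speeds; "joint_efforts": joint torques, N m; "tool_pos": TCP position; "tool_rot": TCP orientation; "contact_force": force on the tool from outside, world axes, zero at the start; "torque": the same for the moment, N m; "opening": finger opening in m; "grip_force": force on a finger pad.
Only numpy, scipy, OpenCV 4.12 (cv2) and the standard library are available. Lean on these libraries where they do the work, as an engineer would, in place of code of your own. Each camera call takes 0.05 s, during which the arm holds its last target. There are 200 camera calls.

## Working session

There is one attempt and no reset: what is moved stays moved. The work goes in short steps, Python scripts to look and compute and a tool call to move; the robot and the scene stay as the last step left them, time stands still between calls to the robot, and variables do not carry over. Pictures are saved under pics/ and viewed, at most 10 in all, crops included, and the job is handed in when it is done.

Besides the shell and the picture viewer there is one more tool, called after "Request:" by a JSON object that holds its "op" and its "data", one argument or row to a line. apply_moves: Moves the arm, as the interface text tells. Its arguments: {"type":"object","properties":{"motion":{"type":"string"},"force":{"type":"number"}},"required":["motion"]}

```bash
mkdir -p pics; cat > h.py <<'E'
import numpy as np, cv2
from cell import robot
from scipy.spatial.transform import Rotation as Ro
def save(p,n): cv2.imwrite('pics/'+n,p['img'][:,:,::-1])
def K(p):
    f=210/np.tan(np.radians(p['fovy'])/2); return np.array([[f,0,p['cx']],[0,f,p['cy']],[0,0,1]])
def ext(p,s=None):
    if 'R' in p: return np.array(p['R']),np.array(p['t'])
    H=np.array(p['hand_eye']); T=np.eye(4); T[:3,:3]=Ro.from_euler('xyz',s['tool_rot']).as_matrix(); T[:3,3]=s['tool_pos']
    M=np.linalg.inv(T@H); return M[:3,:3],M[:3,3]
def proj(p,X,s=None):
    R,t=ext(p,s); return cv2.projectPoints(np.array(X,float).reshape(-1,3),cv2.Rodrigues(R)[0],t,K(p),np.array([p['k1'],0,0,0.]))[0].reshape(-1,2)
def ray(p,uv,s=None):
    R,t=ext(p,s); n=cv2.undistortPoints(np.array(uv,float).reshape(-1,1,2),K(p),np.array([p['k1'],0,0,0.])).reshape(-1,2)
    d=np.c_[n,np.ones(len(n))]@R; return -R.T@t,d
def atz(p,uv,z,s=None):
    c,d=ray(p,uv,s); return c+d*((z-c[2])/d[:,2])[:,None]
E
python3 - <<'E'
from h import *
s=robot.observe(); print({k:np.round(v,3) for k,v in s.items()})
for c in ['scene','top']:
    p=robot.read_camera(c); save(p,c+'0.png')
    print(c,p['fovy'],p['k1'],np.round(p['t'],3))
    for n in ['reservoir','nut','pin','bottle_green','bottle_orange','brush','estop']:
        r=robot.search_frame(n,p); print(n,[(np.round(x['centre'],3).tolist(),round(x['score'],2),proj(p,x['centre'])[0].round().tolist()) for x in r[:4]])
E
```

```text
{'time': np.float64(0.0), 'qpos': array([ 1.061,  0.343,  1.525,  0.   ,  1.275, -0.146]), 'qvel': array([0.001, 0.   , 0.   , 0.001, 0.001, 0.002]), 'joint_efforts': array([ -0.   , -43.123, -24.422,   0.072,   0.056,  -0.   ]), 'tool_pos': array([0.187, 0.49 , 0.226]), 'tool_rot': array([-3.14 , -0.   ,  2.778]), 'contact_force': array([0.603, 0.332, 0.39 ]), 'torque': array([-0.01 , -0.068,  0.003]), 'grip_force': np.float64(0.0), 'opening': np.float64(0.091)}
scene 49.840817597307776 -0.031812982856931626 [ 0.002 -0.331  1.718]
reservoir [([0.57, 0.029, 0.09], 0.71, [290.0, 202.0])]
nut []
pin []
bottle_green [([0.519, 0.398, 0.085], 0.83, [419.0, 191.0])]
bottle_orange []
brush [([0.736, -0.188, 0.015], 0.75, [208.0, 267.0])]
estop [([0.747, -0.031, 0.03], 0.79, [268.0, 266.0]), ([0.717, 0.187, 0.03], 0.75, [351.0, 257.0]), ([0.744, 0.077, 0.021], 0.57, [310.0, 267.0])]
top 42.168189149709214 -0.11211105402815334 [-0.026  0.591  1.724]
reservoir [([0.534, 0.026, 0.097], 0.63, [268.0, 235.0])]
nut []
pin []
bottle_green [([0.501, 0.398, 0.09], 0.91, [146.0, 242.0])]
bottle_orange [([0.519, -0.357, 0.089], 0.97, [393.0, 243.0])]
brush [([0.722, -0.184, 0.016], 0.73, [335.0, 178.0]), ([0.518, -0.359, 0.086], 0.17, [393.0, 243.0])]
estop [([0.741, -0.031, 0.028], 0.69, [288.0, 171.0]), ([0.709, 0.191, 0.027], 0.46, [218.0, 179.0])]
```

View pics/scene0.png

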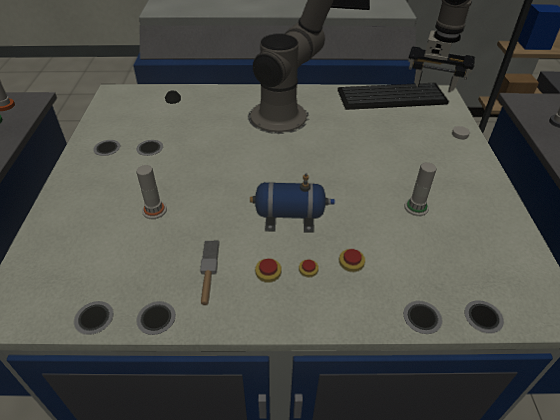

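View pics/top0.png

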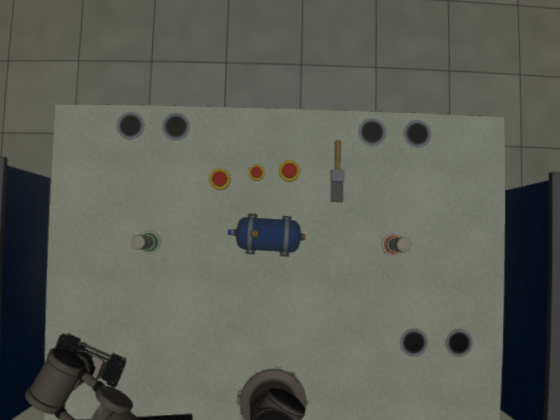

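The scene view shows the blue tank with the valve at about (306,183). In the top view the valve is at about (255,233). The three e-stops (smallest in the middle) and the brush lie beyond the tank, and the bottles stand at the far left and right. Next I triangulate the valve.

```bash
python3 - <<'E'
from h import *
a=robot.read_camera('scene'); b=robot.read_camera('top')
for z in (.12,.145,.166): print(z,atz(a,[[306,190],[306,183],[306,176]],z).round(3).tolist(),atz(b,[[255,233]],z).round(3).tolist())
w=robot.read_camera('wrist'); print(w['fovy'],w['k1'],np.round(w['hand_eye'],3).tolist())
for p in (b,):
    m=robot.trace('reservoir',p)[0]['pixels']; print(cv2.minAreaRect(np.argwhere(m)[:,::-1].astype(np.float32)))
    g=np.argwhere(m)[:,::-1]; d=atz(p,g,.09); c=d.mean(0); ev=np.linalg.eigh(np.cov((d-c)[:,:2].T)); print(c,ev[1][:,1])
s=robot.observe()
E
```

```text
0.12 [[0.555, 0.072, 0.12], [0.526, 0.074, 0.12], [0.496, 0.076, 0.12]] [[0.538, 0.065, 0.12]]
0.145 [[0.583, 0.07, 0.145], [0.555, 0.071, 0.145], [0.526, 0.073, 0.145]] [[0.538, 0.064, 0.145]]
0.166 [[0.607, 0.067, 0.166], [0.579, 0.069, 0.166], [0.551, 0.07, 0.166]] [[0.537, 0.063, 0.166]]
63.77936553548817 -0.011169342731330098 [[0.0, -0.965, -0.262, 0.071], [1.0, -0.0, 0.001, 0.0], [-0.001, -0.262, 0.965, -0.158], [0.0, 0.0, 0.0, 1.0]]
((266.5371398925781, 234.31280517578125), (75.21452331542969, 39.32097625732422), 3.094058036804199)
[0.5362881  0.02557953 0.09      ] [0.03342784 0.99944113]
```

Request:
{"op": "apply_moves", "data": {
  "motion": "100 -3.97 -2.28 -0.3 0 0 0;100 -3.97 -2.28 -0.3 0 0 0;100 -3.97 -2.28 -0.3 0 0 0;100 -3.97 -2.28 -0.3 0 0 0;100 -3.97 -2.28 -0.3 0 0 0;100 -3.97 -2.28 -0.3 0 0 0;100 -3.97 -2.28 -0.3 0 0 0;100 -3.97 -2.28 -0.3 0 0 0;100 -3.97 -2.28 -0.3 0 0 0;100 -3.97 -2.28 -0.3 0 0 0;100 -3.97 -2.28 -0.3 0 0 0;100 -3.97 -2.28 -0.3 0 0 0"
}}

```text
time: 2.5
tool_pos: [0.5355, 0.0641, 0.2629]
tool_rot: [3.141, 0.0, 2.778]
contact_force: [0.5, 0.5, 0.2]
opening: 0.0916
grip_force: 0.0
```

Request:
{"op": "apply_moves", "data": {
  "motion": "100 0 0 0 0 0 0.18;100 0 0 0 0 0 0.18;100 0 0 0 0 0 0.18;100 0 0 0 0 0 0.18;100 0 0 0 0 0 0.18;100 0 0 0 0 0 0.18;100 0 0 0 0 0 0.18;100 0 0 0 0 0 0.18;100 0 0 0 0 0 0.18;100 0 0 0 0 0 0.18;100 0 0 0 0 0 0.18;100 0 0 0 0 0 0.18;100 0 0 0 0 0 0.18;100 0 0 0 0 0 0.18;100 0 0 0 0 0 0.18;100 0 0 0 0 0 0.18;100 0 0 0 0 0 0.18;100 0 0 0 0 0 0.18;100 0 0 0 0 0 0;100 0 0 0 0 0 0"
}}

```text
time: 5.0
tool_pos: [0.5347, 0.0655, 0.2627]
tool_rot: [-3.141, 0.0, -0.459]
contact_force: [-0.5, 0.5, -0.6]
opening: 0.0917
grip_force: 0.0
```

```bash
python3 - <<'E'
from h import *
s=robot.observe(); print(s['time'],np.round(s['tool_pos'],4),np.round(s['tool_rot'],4),np.round(s['qpos'],3),s['contact_force'])
p=robot.read_camera('wrist'); save(p,'w1.png')
for n in ['nut','pin']:
    print(n,[(np.round(x['centre'],4).tolist(),round(x['score'],2)) for x in robot.search_frame(n,p)[:3]])
    for x in robot.trace(n,p)[:2]: print(x['score'],np.argwhere(x['pixels']).mean(0)[::-1],x['pixels'].sum())
print(proj(p,[[.536,.065,.12],[.536,.065,.156],[.536,.065,.166]],s))
c=p['img'][100:320,150:420]; cv2.imwrite('pics/w1c.png',cv2.resize(c[:,:,::-1],(800,652))[:600])
E
```

```text
5.0 [0.5347 0.0655 0.2627] [-3.1415  0.     -0.4587] [-0.021  0.342  1.423  0.     1.376  2.009] [-0.51400058  0.5197868  -0.58538965]
nut [([0.5407, 0.0668, 0.1545], 0.65)]
0.55 [272.17786561 202.33992095] 253
pin [([0.5376, 0.07, 0.1531], 0.65)]
0.8 [272.01223242 203.11926606] 327
[[276.71154315 192.59386597]
 [276.73668952 202.45646716]
 [276.74484508 205.65629557]]
```

View pics/w1.png

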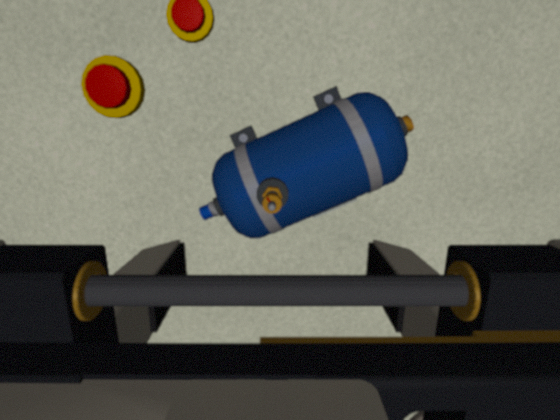

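The wrist view shows the valve at about (272,200), with the boss near (272,192) and the pin tip near (272,204). I'll enlarge it.

```bash
python3 - <<'E'
import cv2
c=cv2.imread('pics/w1.png')[170:230,232:312]; cv2.imwrite('pics/w1d.png',cv2.resize(cv2.convertScaleAbs(c,alpha=1.6),(800,600),interpolation=cv2.INTER_CUBIC))
E
```

```text
(no output)
```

View pics/w1d.png

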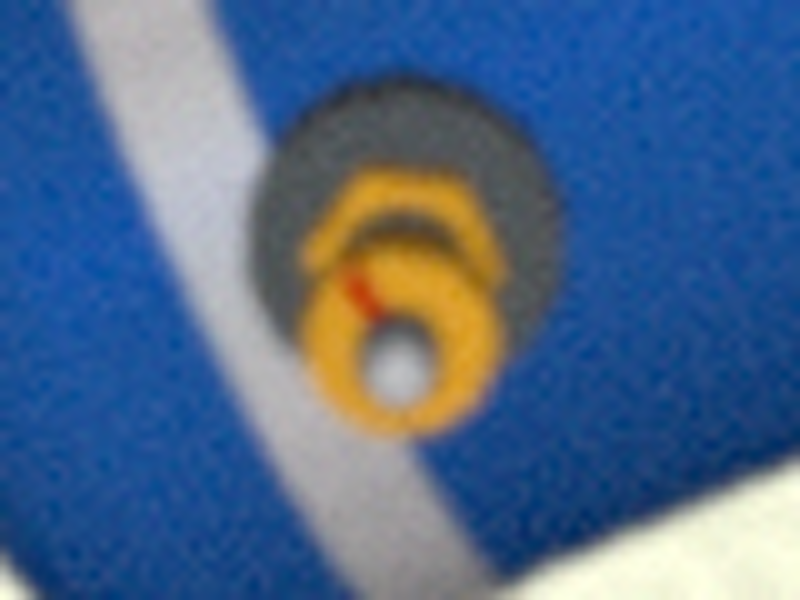

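The crop shows the boss centre near (272.2,192.5), the nut-top centre near (271.7,203.3) and the pin tip near (271.5,207).

```bash
python3 - <<'E'
from h import *
s=robot.observe(); p=robot.read_camera('wrist')
B=atz(p,[[272.2,192.5]],.12,s)[0]; print('boss',B, 'diam px', 0.03*K(p)[0,0]/(.4207-.12))
for n,uv in (('nut',[271.7,203.3]),('pin',[271.5,207.0])):
    for z in np.arange(.15,.174,.004): print(n,round(z,3),atz(p,[uv],z,s)[0].round(4), proj(p,[[B[0],B[1],z]],s).round(1))
psi=s['tool_rot'][2]; d=B[:2]-s['tool_pos'][:2]; print('tool dx,dy cm',100*(d@[np.cos(psi),np.sin(psi)]),100*(d@[np.sin(psi),-np.cos(psi)]))
E
```

```text
boss [0.53793503 0.06864936 0.12      ] diam px 33.672886365615305
nut 0.15 [0.5358 0.0697 0.15  ] [[271.8 200.5]]
nut 0.154 [0.5368 0.0692 0.154 ] [[271.7 201.7]]
nut 0.158 [0.5377 0.0687 0.158 ] [[271.6 203. ]]
nut 0.162 [0.5386 0.0682 0.162 ] [[271.5 204.2]]
nut 0.166 [0.5395 0.0677 0.166 ] [[271.5 205.5]]
nut 0.17 [0.5404 0.0672 0.17  ] [[271.4 206.9]]
pin 0.15 [0.5331 0.0713 0.15  ] [[271.8 200.5]]
pin 0.154 [0.534  0.0708 0.154 ] [[271.7 201.7]]
pin 0.158 [0.535  0.0702 0.158 ] [[271.6 203. ]]
pin 0.162 [0.5359 0.0697 0.162 ] [[271.5 204.2]]
pin 0.166 [0.5369 0.0692 0.166 ] [[271.5 205.5]]
pin 0.17 [0.5378 0.0686 0.17  ] [[271.4 206.9]]
tool dx,dy cm 0.14967354865392696 -0.4310117247638851
```

Request:
{"op": "apply_moves", "data": {
  "motion": "100 0.15 -0.43 1 0 0 0;100 0 0 2 0 0 0;100 0 0 2 0 0 0;100 0 0 2 0 0 0;100 0 0 2 0 0 0;60 0 0 2 0 0 0;40 0 0 1.5 0 0 0;30 0 0 0 0 0 0;25 0 0 0 0 0 0;25 0 0 0 0 0 0;25 0 0 0 0 0 0",
  "force": 5
}}

```text
time: 6.68
tool_pos: [0.5382, 0.0687, 0.1383]
tool_rot: [-3.141, -0.001, -0.462]
contact_force: [-0.1, -0.4, -0.2]
opening: 0.0366
grip_force: 0.0
```

```bash
python3 - <<'E'
from h import *
s=robot.observe(); print(s['time'],np.round(s['tool_pos'],4),np.round(s['tool_rot'],4),s['contact_force'],s['opening'])
p=robot.read_camera('wrist'); save(p,'w2.png')
print(proj(p,[[.5378,.0687,.159],[.5378,.0687,.170]],s))
E
```

```text
6.675 [0.5382 0.0687 0.1383] [-3.141e+00 -1.000e-03 -4.622e-01] [-0.05102714 -0.44303023 -0.24050448] 0.03662675956249422
[[277.66242858 277.42776593]
 [277.7348173  289.63925401]]
```

View pics/w2.png

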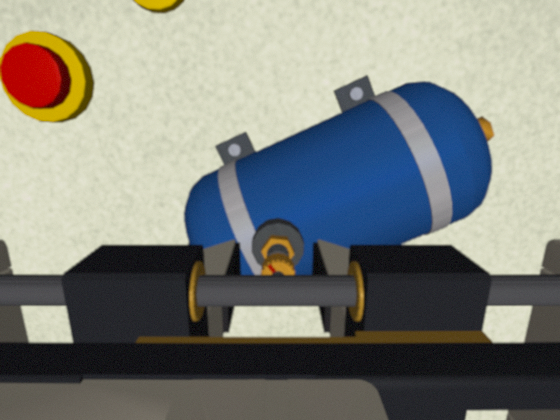

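The nut sits at about (278,272), midway between the fingers, whose inner edges are near x=238 and x=316. I'll close gently.

Request:
{"op": "apply_moves", "data": {
  "motion": "20 0 0 0 0 0 0;17 0 0 0 0 0 0;15 0 0 0 0 0 0;12 0 0 0 0 0 0;10 0 0 0 0 0 0;10 0 0 0 0 0 0;10 0 0 0 0 0 0;10 0 0 0 0 0 0",
  "force": 5
}}

```text
time: 7.72
tool_pos: [0.5377, 0.0683, 0.1377]
tool_rot: [3.141, 0.0, -0.462]
contact_force: [-2.4, -5.7, 0.6]
opening: 0.0145
grip_force: 5.0
```

Request:
{"op": "apply_moves", "data": {
  "motion": "0 0 0.05 0 0 0 0;0 0 0 0 0 0 0;0 0 0 0 0 0 0",
  "force": 8
}}

```text
time: 8.1
tool_pos: [0.5377, 0.0682, 0.1377]
tool_rot: [-3.141, -0.0, -0.462]
contact_force: [-1.9, -2.3, 0.5]
opening: 0.0142
grip_force: 8.0
```

Request:
{"op": "apply_moves", "data": {
  "motion": "0 0 0.04 0 0 0 0;0 0 0 0 0 0 0;0 0 0 0 0 0 0;0 0 0 -0.014 0 0 -0.18;0 0 0 -0.014 0 0 -0.18;0 0 0 -0.014 0 0 -0.18;0 0 0 -0.014 0 0 -0.18;0 0 0 -0.014 0 0 -0.18;0 0 0 0 0 0 0",
  "force": 20
}}

```text
time: 9.22
tool_pos: [0.5377, 0.0688, 0.1385]
tool_rot: [-3.14, -0.001, 0.436]
contact_force: [-0.9, 4.2, -0.2]
opening: 0.0139
grip_force: 20.0
```

```bash
python3 - <<'E'
from h import *
s=robot.observe(); print(np.round(s['tool_pos'],4),s['torque'],s['qpos'][5],s['opening'],s['contact_force'])
E
```

```text
[0.5377 0.0688 0.1385] [0.60734471 0.13366937 0.01382501] 1.1185779495501096 0.013875659503411108 [-0.86458858  4.23856464 -0.18711657]
```

Request:
{"op": "apply_moves", "data": {
  "motion": "0 0 0 -0.014 0 0 -0.18;0 0 0 -0.014 0 0 -0.18;0 0 0 -0.014 0 0 -0.18;0 0 0 -0.014 0 0 -0.18;0 0 0 -0.014 0 0 -0.18;0 0 0 -0.014 0 0 -0.18;0 0 0 -0.014 0 0 -0.18;0 0 0 -0.014 0 0 -0.18;0 0 0 -0.014 0 0 -0.18;0 0 0 0 0 0 0",
  "force": 20
}}

```text
time: 10.48
tool_pos: [0.5365, 0.0692, 0.1395]
tool_rot: [-3.141, -0.003, 2.055]
contact_force: [-2.8, 5.4, 1.7]
opening: 0.0139
grip_force: 20.0
```

```bash
python3 - <<'E'
from h import *
s=robot.observe(); print(np.round(s['tool_pos'],4),s['torque'],s['qpos'][5],s['opening'],s['contact_force'])
p=robot.read_camera('wrist'); c=p['img'][220:320,200:350]
cv2.imwrite('pics/w3.png',cv2.resize(cv2.convertScaleAbs(c[:,:,::-1],alpha=1.5),(800,533),interpolation=cv2.INTER_CUBIC))
E
```

```text
[0.5365 0.0692 0.1395] [0.8152926  0.63897059 0.02243135] -0.500526597656453 0.013914607392916495 [-2.8297367   5.40616397  1.73280961]
```

View pics/w3.png

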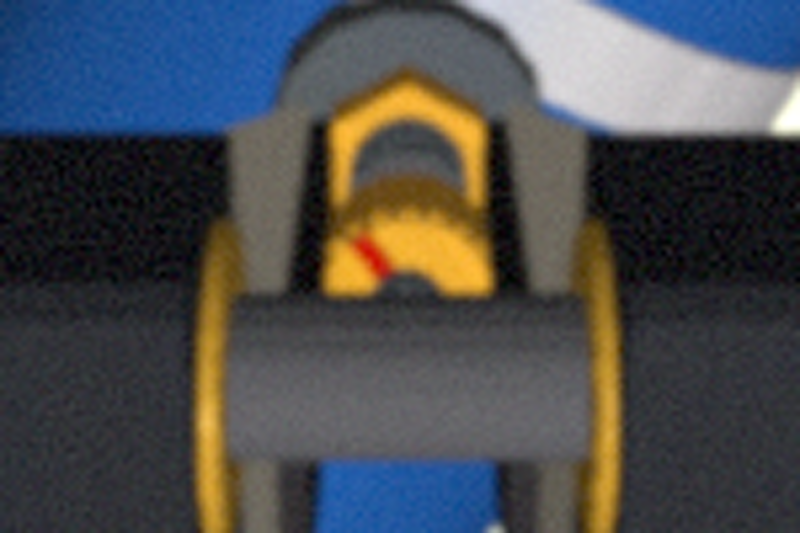

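The dash keeps its place relative to the gripper (about (372,258) in the crop), so the nut is turning with it. I'll carry on to the stop.

Request:
{"op": "apply_moves", "data": {
  "motion": "0 0.05 0 -0.014 0 0 -0.18;0 0 0 -0.014 0 0 -0.18;0 0 0 -0.014 0 0 -0.18;0 0 0 -0.014 0 0 -0.18;0 0 0 -0.014 0 0 -0.18;0 0 0 -0.014 0 0 -0.18;0 0 0 -0.014 0 0 -0.18;0 0 0 -0.014 0 0 -0.18;0 0 0 -0.014 0 0 -0.18;0 0 0 0 0 0 0",
  "force": 20
}}

```text
time: 11.78
tool_pos: [0.5362, 0.0681, 0.1407]
tool_rot: [3.141, -0.002, -2.61]
contact_force: [-5.9, -1.3, 3.0]
opening: 0.0142
grip_force: 20.0
```

```bash
python3 - <<'E'
from h import *
s=robot.observe(); print(np.round(s['tool_pos'],4),s['torque'],s['qpos'][5],s['opening'],s['contact_force'])
E
```

```text
[0.5362 0.0681 0.1407] [-0.12863712  0.91332503  0.04956296] -2.1173519400617757 0.014169450782804236 [-5.8794738  -1.34427233  3.00725692]
```

Request:
{"op": "apply_moves", "data": {
  "motion": "0 0 0 -0.01 0 0 -0.1;0 0 0 -0.01 0 0 -0.1;0 0 0 0 0 0 -0.1;0 0 0 0 0 0 -0.1;0 0 0 0 0 0 0;0 0 0 0 0 0 0",
  "force": 20
}}

```text
time: 12.52
tool_pos: [0.5376, 0.0693, 0.1411]
tool_rot: [3.141, 0.002, -2.213]
contact_force: [-0.1, 6.4, -0.4]
opening: 0.0139
grip_force: 20.0
```

```bash
python3 - <<'E'
from h import *
s=robot.observe(); print(np.round(s['tool_pos'],4),s['torque'],s['qpos'][5],s['opening'],s['contact_force'])
p=robot.read_camera('wrist'); c=p['img'][220:320,200:350]
cv2.imwrite('pics/w4.png',cv2.resize(cv2.convertScaleAbs(c[:,:,::-1],alpha=1.5),(800,533),interpolation=cv2.INTER_CUBIC))
E
```

```text
[0.5376 0.0693 0.1411] [ 0.9410589   0.14709826 -0.06419635] -2.5145562006877187 0.013862009198892548 [-0.1251994   6.44625606 -0.38546224]
```

View pics/w4.png

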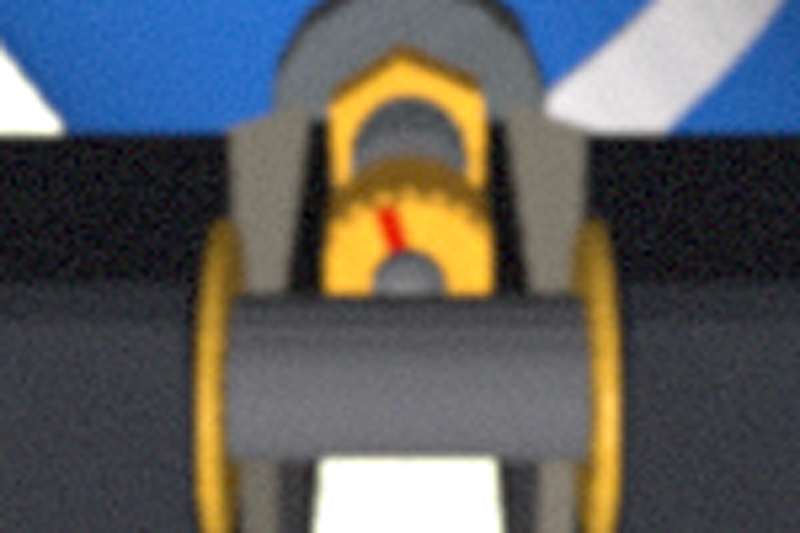

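The dash slipped about 0.25 rad clockwise relative to the gripper (now about (393,230) in the crop), so the nut is at its hard stop. I'll release, rise and close above the pin.

Request:
{"op": "apply_moves", "data": {
  "motion": "25 0 0 0 0 0 0;40 0 0 0 0 0 0;40 0 0 0 0 0 0;40 0 0 -1 0 0 0;40 0 0 -2 0 0 0;40 0 0 -2 0 0 0;20 0 0 0 0 0 0;0 0 0 0 0 0 0;0 0 0 0 0 0 0;0 0 0 0 0 0 0;0 0 0 0 0 0 0;0 0 0 0 0 0 0",
  "force": 20
}}

```text
time: 14.08
tool_pos: [0.5373, 0.0683, 0.191]
tool_rot: [3.141, -0.0, -2.205]
contact_force: [0.4, -0.8, 0.3]
opening: 0.0
grip_force: 0.0
```

```bash
python3 - <<'E'
from h import *
s=robot.observe(); print(np.round(s['tool_pos'],4),s['tool_rot'],s['opening'],s['contact_force'])
psi=s['tool_rot'][2]; d=np.array([.5377,.0688])-s['tool_pos'][:2]; print(100*(d@[np.cos(psi),np.sin(psi)]),100*(d@[np.sin(psi),-np.cos(psi)]))
p=robot.read_camera('wrist'); save(p,'w5.png'); print(proj(p,[[.5377,.0688,.17],[.5377,.0688,.163],s['tool_pos']],s))
E
```

```text
[0.5373 0.0683 0.191 ] [ 3.14144191e+00 -6.25756028e-06 -2.20543397e+00] 5.988056750950901e-07 [ 0.43345614 -0.7609909   0.27580137]
-0.0661520499409083 -0.0027107159863432994
[[274.36317046 244.27075644]
 [274.40452207 239.86814069]
 [274.27112995 258.36962472]]
```

View pics/w5.png

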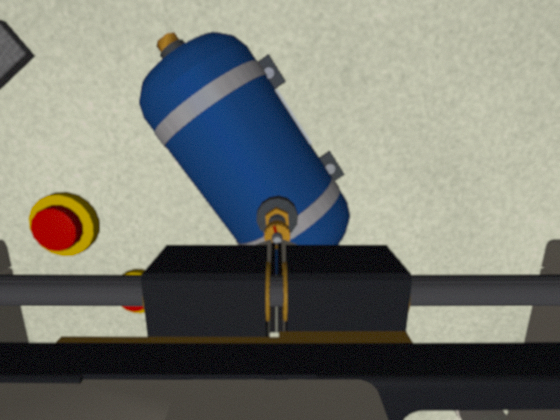

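The fingers' centre line (x≈277) is in line with the pin (277,240). I'll come down gently.

Request:
{"op": "apply_moves", "data": {
  "motion": "0 -0.07 0 0.6 0 0 0;0 0 0 0.6 0 0 0;0 0 0 0.4 0 0 0;0 0 0 0 0 0 0;0 0 0 0 0 0 0",
  "force": 20
}}

```text
time: 14.75
tool_pos: [0.5378, 0.0688, 0.1752]
tool_rot: [-3.141, 0.0, -2.205]
contact_force: [0.9, 1.3, -0.3]
opening: 0.0001
grip_force: 0.0
```

Request:
{"op": "apply_moves", "data": {
  "motion": "0 0 0 0.05 0 0 0;0 0 0 0.05 0 0 0;0 0 0 0.05 0 0 0;0 0 0 0 0 0 0"
}}

```text
time: 15.25
tool_pos: [0.5377, 0.0688, 0.1736]
tool_rot: [3.142, 0.0, -2.205]
contact_force: [-0.3, 1.0, 0.1]
opening: 0.0007
grip_force: 0.0
```

Request:
{"op": "apply_moves", "data": {
  "motion": "0 0 0 0.05 0 0 0;0 0 0 0.05 0 0 0;0 0 0 0 0 0 0"
}}

```text
time: 15.62
tool_pos: [0.5377, 0.0689, 0.1726]
tool_rot: [3.142, 0.0, -2.205]
contact_force: [0.3, -0.1, -0.3]
opening: 0.0008
grip_force: 0.0
```

Request:
{"op": "apply_moves", "data": {
  "motion": "0 0 0 0.05 0 0 0;0 0 0 0.05 0 0 0;0 0 0 0 0 0 0",
  "force": 50
}}

```text
time: 16.0
tool_pos: [0.5377, 0.0688, 0.1716]
tool_rot: [3.141, 0.0, -2.205]
contact_force: [-0.3, -1.1, -0.0]
opening: 0.0006
grip_force: 0.0
```

Request:
{"op": "apply_moves", "data": {
  "motion": "0 0 0 0.05 0 0 0;0 0 0 0.05 0 0 0;0 0 0 0 0 0 0"
}}

```text
time: 16.38
tool_pos: [0.5377, 0.0688, 0.1706]
tool_rot: [3.141, 0.0, -2.205]
contact_force: [-0.4, 0.4, -0.3]
opening: 0.0006
grip_force: 0.0
```

Request:
{"op": "apply_moves", "data": {
  "motion": "0 0 0 0.05 0 0 0;0 0 0 0 0 0 0;0 0 0 0 0 0 0"
}}

```text
time: 16.75
tool_pos: [0.5377, 0.0688, 0.1702]
tool_rot: [-3.142, 0.0, -2.205]
contact_force: [0.0, -0.3, 0.0]
opening: 0.0005
grip_force: 0.0
```

Request:
{"op": "apply_moves", "data": {
  "motion": "0 0 0 0.05 0 0 0;0 0 0 0 0 0 0;0 0 0 0 0 0 0"
}}

```text
time: 17.12
tool_pos: [0.5377, 0.0688, 0.1696]
tool_rot: [3.142, 0.0, -2.205]
contact_force: [-0.1, 0.5, -0.6]
opening: 0.0003
grip_force: 0.0
```

Request:
{"op": "apply_moves", "data": {
  "motion": "0 0 0 0.05 0 0 0;0 0 0 0 0 0 0;0 0 0 0 0 0 0"
}}

```text
time: 17.5
tool_pos: [0.5377, 0.0688, 0.1691]
tool_rot: [3.142, 0.0, -2.205]
contact_force: [-0.4, 0.9, 0.6]
opening: 0.0004
grip_force: 0.0
```

Request:
{"op": "apply_moves", "data": {
  "motion": "0 0 0 0.05 0 0 0;0 0 0 0 0 0 0"
}}

```text
time: 17.75
tool_pos: [0.5377, 0.0688, 0.1686]
tool_rot: [3.142, 0.0, -2.205]
contact_force: [-0.1, -0.6, 0.7]
opening: 0.0004
grip_force: 0.0
```

Request:
{"op": "apply_moves", "data": {
  "motion": "0 0 0 0.05 0 0 0;0 0 0 0 0 0 0"
}}

```text
time: 18.0
tool_pos: [0.5377, 0.0688, 0.1681]
tool_rot: [3.141, 0.0, -2.205]
contact_force: [-0.3, 0.2, -0.1]
opening: 0.0002
grip_force: 0.0
```

Request:
{"op": "apply_moves", "data": {
  "motion": "0 0 0 0.05 0 0 0;0 0 0 0 0 0 0"
}}

```text
time: 18.25
tool_pos: [0.5377, 0.0688, 0.1676]
tool_rot: [3.142, 0.0, -2.205]
contact_force: [0.3, 0.2, -0.1]
opening: 0.0009
grip_force: 0.0
```

Request:
{"op": "apply_moves", "data": {
  "motion": "0 0 0 0.05 0 0 0;0 0 0 0 0 0 0"
}}

```text
time: 18.5
tool_pos: [0.5377, 0.0688, 0.1671]
tool_rot: [3.142, 0.0, -2.205]
contact_force: [0.4, 0.1, 0.9]
opening: 0.0002
grip_force: 0.0
```

Request:
{"op": "apply_moves", "data": {
  "motion": "0 0 0 0.05 0 0 0;0 0 0 0 0 0 0"
}}

```text
time: 18.75
tool_pos: [0.5377, 0.0689, 0.1666]
tool_rot: [3.142, 0.0, -2.205]
contact_force: [0.9, 0.5, 0.6]
opening: 0.0003
grip_force: 0.0
```

Request:
{"op": "apply_moves", "data": {
  "motion": "0 0 0 0.05 0 0 0;0 0 0 0 0 0 0"
}}

```text
time: 19.0
tool_pos: [0.5377, 0.0688, 0.1661]
tool_rot: [3.142, 0.0, -2.205]
contact_force: [-0.7, 0.6, 0.7]
opening: 0.0005
grip_force: 0.0
```

Request:
{"op": "apply_moves", "data": {
  "motion": "0 0 0 0.05 0 0 0;0 0 0 0 0 0 0"
}}

```text
time: 19.25
tool_pos: [0.5377, 0.0688, 0.1656]
tool_rot: [3.141, -0.0, -2.205]
contact_force: [0.4, -0.8, 0.5]
opening: 0.0002
grip_force: 0.0
```

Request:
{"op": "apply_moves", "data": {
  "motion": "0 0 0 0.05 0 0 0;0 0 0 0 0 0 0"
}}

```text
time: 19.5
tool_pos: [0.5377, 0.0688, 0.1651]
tool_rot: [3.141, -0.0, -2.205]
contact_force: [-1.4, -0.3, -0.2]
opening: 0.0003
grip_force: 0.0
```

```bash
python3 - <<'E'
from h import *
s=robot.observe(); print(np.round(s['tool_pos'],4),s['contact_force'],s['opening'])
p=robot.read_camera('wrist'); c=p['img'][200:320,190:350]
cv2.imwrite('pics/w6.png',cv2.resize(cv2.convertScaleAbs(c[:,:,::-1],alpha=1.7),(800,600),interpolation=cv2.INTER_CUBIC))
print(proj(p,[[.5377,.0688,.12],[.5377,.0688,.158],s['tool_pos']],s))
E
```

```text
[0.5377 0.0688 0.1651] [-1.40583369 -0.31038873 -0.21336426] 0.0002842239531290094
[[274.49243499 229.31372212]
 [274.26638785 252.87152271]
 [274.27126591 258.36949188]]
```

View pics/w6.png

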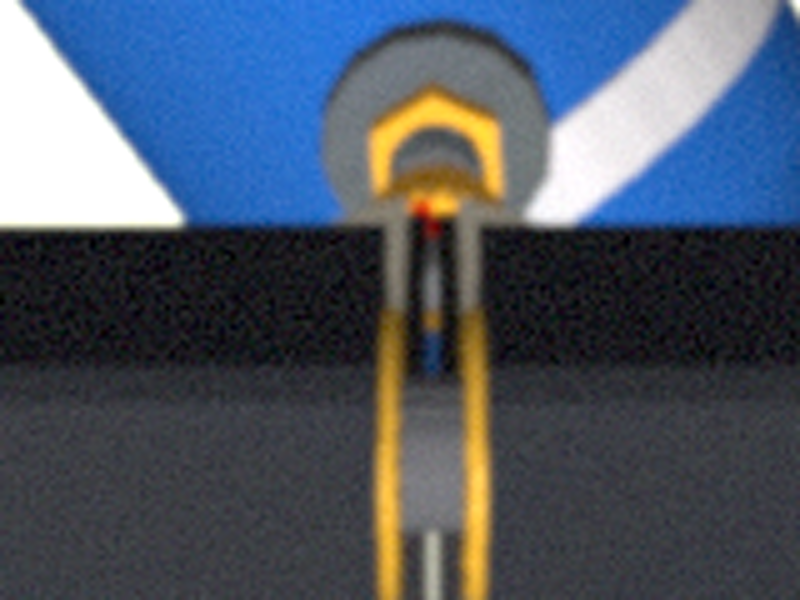

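The view shows the fingers straddling the pin line (about (432,270) in the crop) with the boss below at (437,135). They are laterally aligned but not in contact yet, so I keep going down.

Request:
{"op": "apply_moves", "data": {
  "motion": "0 0 0 0.05 0 0 0;0 0 0 0 0 0 0"
}}

```text
time: 19.8
tool_pos: [0.5377, 0.0688, 0.1646]
tool_rot: [3.141, -0.0, -2.205]
contact_force: [0.4, 0.7, 0.9]
opening: 0.0002
grip_force: 0.0
```

Request:
{"op": "apply_moves", "data": {
  "motion": "0 0 0 0.05 0 0 0;0 0 0 0 0 0 0"
}}

```text
time: 20.05
tool_pos: [0.538, 0.0688, 0.1645]
tool_rot: [-3.141, 0.001, -2.205]
contact_force: [-0.3, 1.1, 2.9]
opening: 0.0003
grip_force: 1.0
```

Request:
{"op": "apply_moves", "data": {
  "motion": "0 0 0 0.05 0 0 0;0 0 0 0 0 0 0"
}}

```text
time: 20.3
tool_pos: [0.5379, 0.0688, 0.1639]
tool_rot: [-3.141, 0.0, -2.205]
contact_force: [-0.3, 0.3, 3.3]
opening: 0.0005
grip_force: 1.7
```

Contact at z≈0.1645, with the force rising to 3 N. I'll press slowly.

Request:
{"op": "apply_moves", "data": {
  "motion": "0 0 0 0.05 0 0 0;0 0 0 0.05 0 0 0;0 0 0 0 0 0 0"
}}

```text
time: 20.68
tool_pos: [0.5378, 0.0689, 0.1628]
tool_rot: [-3.141, 0.0, -2.205]
contact_force: [0.3, 0.1, 4.9]
opening: 0.0005
grip_force: 2.4
```

Request:
{"op": "apply_moves", "data": {
  "motion": "0 0 0 0.05 0 0 0;0 0 0 0.05 0 0 0;0 0 0 0 0 0 0"
}}

```text
time: 21.05
tool_pos: [0.538, 0.0688, 0.1619]
tool_rot: [-3.141, 0.001, -2.205]
contact_force: [-0.1, -0.9, 5.8]
opening: 0.0002
grip_force: 3.0
```

Request:
{"op": "apply_moves", "data": {
  "motion": "0 0 0 0.04 0 0 0;0 0 0 0 0 0 0;0 0 0 0 0 0 0"
}}

```text
time: 21.42
tool_pos: [0.538, 0.0689, 0.1617]
tool_rot: [-3.141, 0.001, -2.205]
contact_force: [-0.0, -0.1, 6.1]
opening: 0.0005
grip_force: 3.2
```

Request:
{"op": "apply_moves", "data": {
  "motion": "0 0 0 0.04 0 0 0;0 0 0 0 0 0 0;0 0 0 0 0 0 0"
}}

```text
time: 21.8
tool_pos: [0.5381, 0.0688, 0.1614]
tool_rot: [-3.141, 0.001, -2.205]
contact_force: [-0.4, -0.3, 6.9]
opening: 0.0005
grip_force: 3.4
```

Request:
{"op": "apply_moves", "data": {
  "motion": "0 0 0 0.03 0 0 0;0 0 0 0 0 0 0;0 0 0 0 0 0 0"
}}

```text
time: 22.18
tool_pos: [0.5382, 0.0688, 0.1611]
tool_rot: [-3.14, 0.001, -2.205]
contact_force: [0.5, 0.1, 7.0]
opening: 0.0002
grip_force: 3.6
```

Request:
{"op": "apply_moves", "data": {
  "motion": "0 0 0 0.04 0 0 0;0 0 0 0 0 0 0;0 0 0 0 0 0 0"
}}

```text
time: 22.55
tool_pos: [0.5382, 0.0689, 0.1608]
tool_rot: [-3.14, 0.001, -2.205]
contact_force: [0.3, 0.7, 7.4]
opening: 0.0006
grip_force: 3.8
```

Request:
{"op": "apply_moves", "data": {
  "motion": "0 0 0 0.04 0 0 0;0 0 0 0 0 0 0;0 0 0 0 0 0 0"
}}

```text
time: 22.92
tool_pos: [0.5384, 0.0688, 0.1606]
tool_rot: [-3.14, 0.001, -2.205]
contact_force: [0.6, -0.2, 9.2]
opening: 0.0001
grip_force: 4.3
```

Request:
{"op": "apply_moves", "data": {
  "motion": "0 0 0 0.03 0 0 0;0 0 0 0 0 0 0;0 0 0 0 0 0 0"
}}

```text
time: 23.3
tool_pos: [0.5386, 0.0688, 0.1606]
tool_rot: [-3.139, 0.002, -2.205]
contact_force: [-0.5, -0.5, 10.3]
opening: 0.0002
grip_force: 4.9
```

The pin is at its hard stop: z no longer changes and the force is 10 N. I'll hold for 2.5 s, then lift away.

Request:
{"op": "apply_moves", "data": {
  "motion": "0 0 0 0 0 0 0;0 0 0 0 0 0 0;0 0 0 0 0 0 0;0 0 0 0 0 0 0;0 0 0 0 0 0 0;0 0 0 0 0 0 0;0 0 0 0 0 0 0;0 0 0 0 0 0 0;0 0 0 0 0 0 0;0 0 0 0 0 0 0;0 0 0 0 0 0 0;0 0 0 0 0 0 0;0 0 0 0 0 0 0;0 0 0 0 0 0 0;0 0 0 0 0 0 0;0 0 0 0 0 0 0;0 0 0 0 0 0 0;0 0 0 0 0 0 0;0 0 0 0 0 0 0;0 0 0 0 0 0 0"
}}

```text
time: 25.8
tool_pos: [0.5385, 0.0688, 0.1605]
tool_rot: [-3.139, 0.002, -2.205]
contact_force: [-0.2, -0.2, 9.1]
opening: 0.0004
grip_force: 4.9
```

Request:
{"op": "apply_moves", "data": {
  "motion": "0 0 0 -0.1 0 0 0;0 0 0 -0.1 0 0 0;0 0 0 -0.1 0 0 0;0 0 0 -0.1 0 0 0;0 0 0 -0.2 0 0 0;0 0 0 -1 0 0 0;0 0 0 -2 0 0 0;0 0 0 -3 0 0 0;0 0 0 -3 0 0 0;0 0 0 -1 0 0 0;0 0 0 0 0 0 0;0 0 0 0 0 0 0;0 0 0 0 0 0 0"
}}

```text
time: 27.42
tool_pos: [0.5372, 0.0688, 0.2643]
tool_rot: [3.14, -0.001, -2.205]
contact_force: [-0.0, -0.4, 0.3]
opening: 0.0004
grip_force: 0.0
```

```bash
python3 - <<'E'
from h import *
s=robot.observe(); print(np.round(s['tool_pos'],4),s['contact_force'])
p=robot.read_camera('wrist'); u,v=[int(x) for x in proj(p,[[.5377,.0688,.15]],s)[0]]; print(u,v)
c=p['img'][v-45:v+45,u-60:u+60]
cv2.imwrite('pics/w7.png',cv2.resize(cv2.convertScaleAbs(c[:,:,::-1],alpha=1.5),(800,600),interpolation=cv2.INTER_CUBIC))
E
```

```text
[0.5372 0.0688 0.2643] [-0.01664697 -0.40714255  0.34482148]
274 202
```

View pics/w7.png

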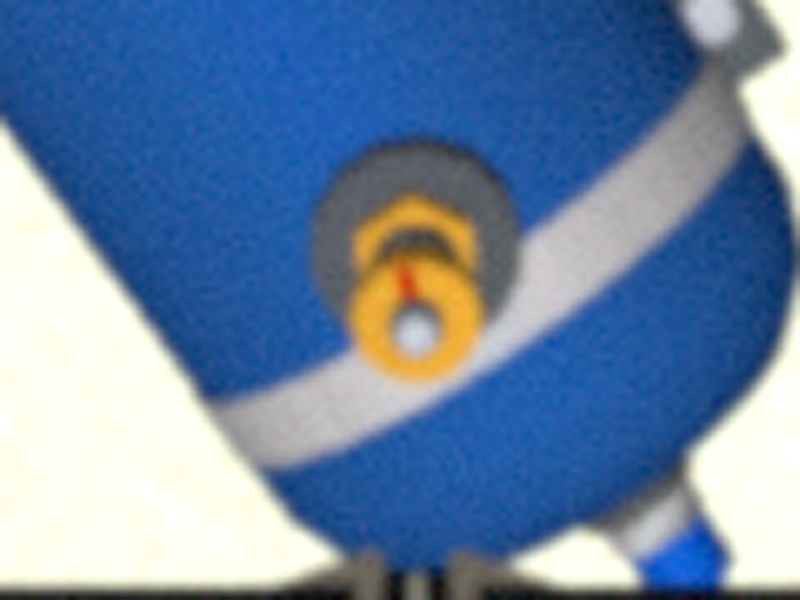

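The nut is still backed off (dash at about (405,285), same bearing as at the stop). The pin is straight, up and clear of the gripper at (415,328).

```bash
python3 -c "
from cell import robot
print(robot.hand_in())"
```

```text
the job is handed in; nothing more can be done
None
```

The job is handed in: I backed the lock nut off to its stop, pressed the valve pin in fully (highest reading 10.3 N) and held it for over 2 s, and it sprang back, with the nut still backed off and the arm clear.

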